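Slide a decorated glass pane into the sample frame

TASK

Slide the finished flower pane across the light pad and in through the open end of the aluminium sample frame until it is fully home against the end stop, and only then turn the frame's catch squarely across the open end behind it so that the pane cannot slip out. The glass is thin and its cut edges are raw: keep it flat and move it only by pressing lightly on its top face with the fingertips and dragging, never by pushing on its edges. Leave the other things on the bench alone.

Things in the scene. Friction and masses are not known exactly. Their poses are not given: they have to be found in the camera images.
- pane: Decorated glass pane lying flat: 150 long (its x) x 120 wide (its y) x 5 mm, 180 to 280 g; flower and lead lines on top are flat. Raw edges: the outer 4 mm all round. Origin: middle of its underside. Bears up to 18 N of press. Friction about 0.2 on the pad, 0.6 under fingertips: some 4 N of press drags it over the pad, 7 to 12 N past the frame's leaf spring; with less the fingers skid.
- frame: Three-sided aluminium frame fixed on the light pad, 9 mm high. Origin: on the pad, in the middle of the seat, where the pane's origin is when home; +x is the way in. Side walls 123 mm apart from x = -49 to the end stop at x = +75 mm. Lips 5 mm wide overhang both walls (from x = -45) and the stop, 6.8 mm above the pad. The pane goes in lengthwise, either end first.
- mouth (a point): Middle of the frame's open end, on the pad (x = -75 mm in the frame). Here the walls flare to 138 mm. Inside, a leaf spring in the frame's +y wall (x = -48 to +25) nips the pane against the other wall with 2 to 3 N, so that it comes to rest about 1.5 mm off the middle and drags more on its way in.
- catch_pivot (a point): Pivot screw of the catch, beside the open end: at x = -84, y = -90, z = 8 mm in the frame.
- catch_knob (a point): Middle of the top of the catch's upright round black knob: 13 mm diameter, top 34 mm and foot 8 mm above the pad, 42 mm from the pivot.
- catch (a joint): Turning catch: steel bar 62 mm long, 13 wide, its top 8 mm above the pad, swinging level about the pivot, stiff enough to stay (0.06 N m). Rad, growing clockwise from above: at 0 (starts -0.4 to 0.1) it points away from the frame, along its -x, clear of a pane that comes in straight; at 1.57 (its stop) it lies across the open end along +y, about 2.5 mm behind a pane that is home.
- light_pad: White opal light pad, 600 x 960 x 8 mm, fixed, lying level on feet; all of this stands on it. Origin: middle of its underside, so its top is 8 mm above it.

How it is judged:
By the outcome, as a careful person would: the job done as asked, in the order asked, and still so for the second after the job is handed in, with the robot touching nothing.
It also fails if it takes over 72 s, if anything falls off the work surface, if the arm or the gripper's body presses on something with over 40 N, if the wrist force passes 120 N, or if a joint passes its speed limit or range.

ROBOT

A 6-joint arm with a two-finger parallel gripper is mounted at the origin on the work surface. World frame = base frame: x ahead of the robot, y to its left, z up, the work surface at z = 0. Lengths are in mm, angles in rad, forces in N, time in s.
With the tool pointing down it reaches from about 350 to 875 mm from the base axis. Payload 4.2 kg.
Tool frame: the origin (TCP) lies between the finger pads; the fingertips stand 25 mm ahead of it and the grasp point (between the pads) lies 6 mm ahead of it; z points along the fingers, y is the line along which they close (so a half turn about z gives the same grasp; the last joint's range is limited). The gripper opens to 85 mm and grips with 20 to 120 N. Pads are 22 mm wide; open, the fingers measure 114 mm over their backs; the gripper's body (76 mm by 85 mm) begins 54 mm behind the grasp point. The pads swing forward as they close: fully open they stand 13 mm farther back than shut.
Start: joints at [1.416, 0.385, 0.008, 0, -1.194, -0.259], TCP at [251.274, 572.242, 256.312] pointing down, gripper open.
Joint ranges: [-3.14, 3.14], [-1.21, 2.06], [-1.07, 1.41], [-3.16, 2.05], [-2.99, -0.16], [-3.1, 3.1]. Speed limits (rad/s): [2.79, 2.79, 3.14, 3.14, 3.14, 3.14].

INTERFACE

Orientations are given as a unit quaternion [x, y, z, w].
In Python, from bench import read_state, get_image, job_done gives the robot as it stands.
- The arm moves only by the tool play_rows, never from a script. Its argument "series" is a list of rows, each a list of 6 numbers: the shift along the world's x, y, z in mm, then the turn, a rotation vector about the world's x, y, z in units of 6 degrees (1.0 is 6 degrees). A call has 1 to 20 rows; each row shifts and turns the commanded pose from where the row before left it; what a row does not reach is not made up. A row lasts 1/12 s, in which the tool goes at most 41.7 mm and 7.16 degrees, less where a joint would pass 70% of its speed; a pose out of reach is approached as far as the arm can. A call is refused whole if a number of a shift passes 41.7 or a number of a turn 1, either way. A call with a gripper value outside its range is refused whole. "gripper" is the opening, from 0 (shut) to 1 (fully open), set as the call begins (left out, the last holds). The fingers move at their own pace and stop on an object; the grip force is fixed at half the most. Time passes only in rows, so rows that do not move let the fingers close. It gives the time, the measured TCP pose, the force, the opening and the grip force at its end, in the units of the state.
- read_state(): the state, without advancing time (a new reading comes with each control period).
- get_image(name): name is "side" or "top" or "wrist"; returns a dict with "image" (400x640x3 uint8, red, green, blue), "fx", "fy", "cx", "cy" (pixels), "dist_coeffs" ([k1, k2, p1, p2, k3] as OpenCV has them; the pictures are not rectified), "eye" and "rotation" of the camera in the world. Camera axes: x right, y down, z forward; pixel columns grow to the right and rows downward; lengths in mm; the calibration is good to about 2 mm. A picture is of the moment at which its call begins. There is no depth.
- job_done(): hands the job in; it is judged then, once.
The state is a dict: "clock": time; "joints": joint angles; "joint_vel": joint speeds; "joint_efforts": joint torques, N m; "position": TCP position; "ee_rot": TCP orientation; "contact_force": force on the tool from outside, world axes, zero at the start; "wrist_torque": the same for the moment, N m; "gripper_width": finger opening in mm; "grasp_force": force on a finger pad.
Only numpy, scipy, OpenCV 4.12 (cv2) and the standard library are available. Lean on these libraries where they do the work, as an engineer would, in place of code of your own. Each camera call takes 0.05 s, during which the arm holds its last target. There are 200 camera calls.

## Working session

There is one attempt and no reset: what is moved stays moved. The work goes in short steps, Python scripts to look and compute and a tool call to move; the robot and the scene stay as the last step left them, time stands still between calls to the robot, and variables do not carry over. Pictures are saved under pics/ and viewed, at most 10 in all, crops included, and the job is handed in when it is done.

Besides the shell and the picture viewer there is one more tool, called after "Emit:" as name(argument=value, ...), one argument or row to a line, values as JSON. play_rows: Moves the arm, as the interface text tells. Its arguments: {"type":"object","properties":{"series":{"type":"array","items":{"type":"array","items":{"type":"number"}}},"gripper":{"type":"number"}},"required":["series"]}

```bash
mkdir -p pics
cat > h.py <<'E'
import numpy as np, cv2
from bench import read_state, get_image, job_done
def cam(n):
    d=get_image(n); K=np.array([[d['fx'],0,d['cx']],[0,d['fy'],d['cy']],[0,0,1.]])
    return d,K
def save(n,f):
    d,K=cam(n); cv2.imwrite('pics/'+f,d['image'][...,::-1]); 
    import pickle; pickle.dump((d,K),open('pics/'+f+'.pkl','wb')); return d,K
def px2w(d,K,pts,z):
    u=cv2.undistortPoints(np.array(pts,float).reshape(-1,1,2),K,np.array(d['dist_coeffs'],float)).reshape(-1,2)
    R=np.array(d['rotation'],float)
    if R.shape!=(3,3):
        from scipy.spatial.transform import Rotation as Q; R=Q.from_quat(R.ravel()).as_matrix()
    r=np.c_[u,np.ones(len(u))]@R.T; e=np.array(d['eye'])
    return e+r*((z-e[2])/r[:,2])[:,None]
def load(f):
    import pickle; return pickle.load(open('pics/'+f+'.pkl','rb'))
E
python3 - <<'E'
from h import *
for n in('top','side'):
    d,K=save(n,n+'1.png'); print(n,d['eye'],d['rotation'],d['fx'])
print(read_state())
E
```

```text
top [431.45595368 -29.71765658 899.80843284] [-0.70233273  0.70691904 -0.06080147  0.05742294] 496.56193220935603
side [365.69149148 457.91272872 391.83263755] [-0.19191788  0.85351851 -0.47508659  0.09469118] 378.23038236453186
{'clock': 0.1, 'joints': array([ 1.41557207e+00,  3.85457621e-01,  6.81823972e-03, -4.22777738e-04,
       -1.19400550e+00, -2.58586048e-01]), 'joint_vel': array([-0.00017366, -0.00194539,  0.00427008,  0.00090749, -0.00021952,
        0.00149501]), 'joint_efforts': array([-7.44854060e-04, -3.93315196e+01,  1.88931370e+01,  4.19804424e+00,
       -2.56199790e-03,  5.02964070e-06]), 'position': array([251.11927088, 571.83893806, 255.36786617]), 'ee_rot': array([ 9.78654926e-01, -2.05508256e-01, -1.48479503e-04,  9.33192343e-04]), 'contact_force': array([ 0.15138124, -0.58729169,  0.18070068]), 'wrist_torque': array([ 0.00178947,  0.03483076, -0.03786382]), 'grasp_force': 0.0, 'gripper_width': 85.40241129583605}
```

View pics/top1.png

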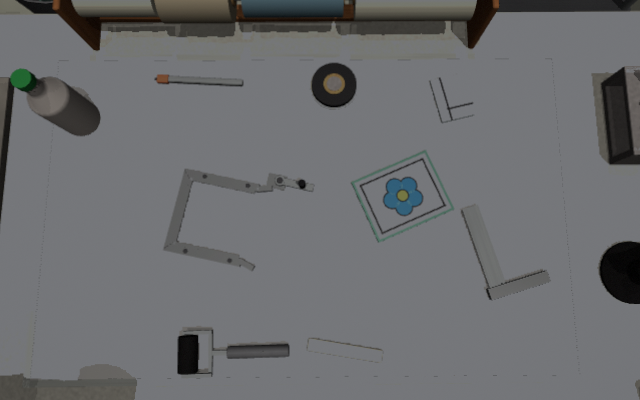

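View pics/side1.png

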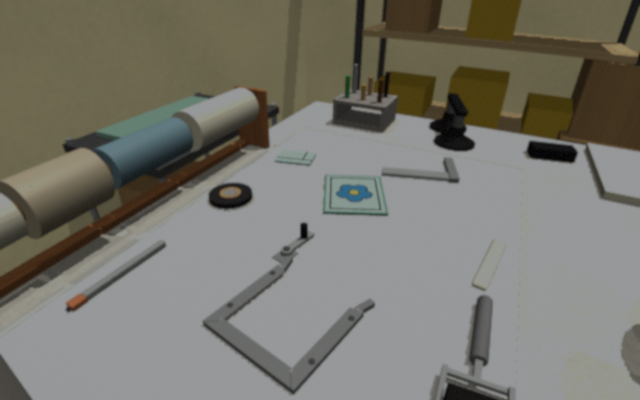

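The frame is at about (210,220), with its mouth to the right. The catch knob is at (301,184) and the pane at (402,196). I'll enlarge this area.

Run:
```python
import cv2
i=cv2.imread('pics/top1.png')[140:280,150:470]
i=cv2.convertScaleAbs(i,alpha=1.5)
cv2.imwrite('pics/c1.png',cv2.resize(i,None,fx=2.5,fy=2.5,interpolation=cv2.INTER_CUBIC))
```

```text
(no output)
```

View pics/c1.png

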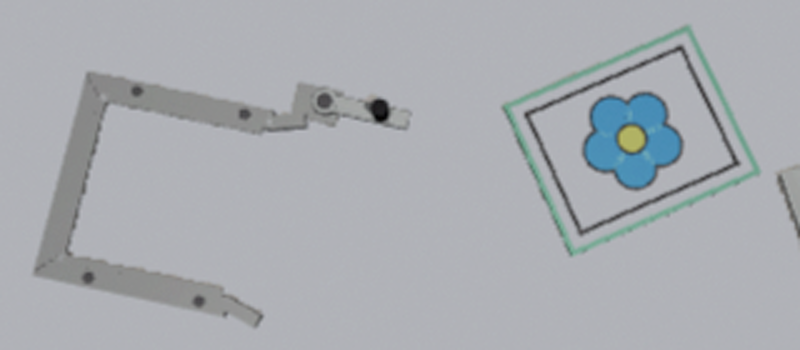

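Corners, in crop pixels:
- Pane: (504,106), (690,26), (759,173), (573,254).
- Frame lip inner corners: (106,101) and (67,253).
- Pivot: (324,101). Knob: (379,109).

```bash
cat > m1.py <<'E'
from h import *
from scipy.optimize import least_squares
d,K=load('top1.png'); c=lambda p:(np.array(p,float)/2.5+[150,140])-0.3
pane=c([(504,106),(690,26),(759,173),(573,254)])
fr=c([(106,101),(67,253),(262,132),(222,287)])
piv=c([(324,101)]);kn=c([(379,107)])
for z in(8,14,20,26,32):
    p=px2w(d,K,pane,z+5)[:,:2]; L=np.linalg.norm(np.roll(p,-1,0)-p,axis=1)
    f=px2w(d,K,fr,z+9)[:,:2]
    print(z,L.round(1),p.mean(0).round(1),'w',np.linalg.norm(f[0]-f[1]).round(1))
E
python3 m1.py
python3 - <<'E'
from m1 import *
for z in (14,20,26):
    p=px2w(d,K,pane,z+5)[:,:2];f=px2w(d,K,fr,z+9)[:,:2];pv=px2w(d,K,piv,z+9)[0,:2];k=px2w(d,K,kn,z+34)[0,:2]
    A=np.array([(70,-56.5),(70,56.5),(-84,-90)]);B=np.array([f[0],f[1],pv])
    a=A-A.mean(0);b=B-B.mean(0);th=np.arctan2((a[:,0]*b[:,1]-a[:,1]*b[:,0]).sum(),(a*b).sum())
    R=np.array([[np.cos(th),-np.sin(th)],[np.sin(th),np.cos(th)]]);t=B.mean(0)-R@A.mean(0)
    print(z,'fr',t.round(1),np.degrees(th).round(2),'res',(B-A@R.T-t).round(1).tolist())
    print(' infr',((f-t)@R).round(1).tolist(),'pane',((p-t)@R).round(1).tolist(),((p.mean(0)-t)@R).round(1),'knob',((k-t)@R).round(1))
    u=(p[1]+p[2]-p[0]-p[3]); print('pane long ang',np.degrees(np.arctan2(u[1],u[0])),'knob r',np.linalg.norm(k-pv))
# side view triangulate pane centre corners
d2,K2=load('side1.png')
for z in(14,20,26):print(z,px2w(d2,K2,[(354.5,193)],z+5)[0].round(1),px2w(d2,K2,[(304.5,224)],z+34)[0].round(1))
E
```

```text
8 [150.  118.7 147.3 118. ] [ 582.1 -167.3] w 112.2
14 [149.  117.9 146.3 117.2] [ 581.1 -166.4] w 111.4
20 [148.  117.1 145.3 116.4] [ 580.1 -165.4] w 110.6
26 [147.  116.3 144.3 115.6] [ 579.1 -164.5] w 109.9
32 [145.9 115.4 143.3 114.8] [ 578.  -163.6] w 109.1
8 [150.  118.7 147.3 118. ] [ 582.1 -167.3] w 112.2
14 [149.  117.9 146.3 117.2] [ 581.1 -166.4] w 111.4
20 [148.  117.1 145.3 116.4] [ 580.1 -165.4] w 110.6
26 [147.  116.3 144.3 115.6] [ 579.1 -164.5] w 109.9
32 [145.9 115.4 143.3 114.8] [ 578.  -163.6] w 109.1
14 fr [540.3 155.3] 77.52 res [[-0.3, 0.1], [1.0, -1.2], [-0.7, 1.1]]
 infr [[70.0, -56.2], [69.0, 55.3], [-44.8, -57.7], [-43.2, 55.6]] pane [[-210.5, -113.6], [-331.5, -200.5], [-399.2, -104.0], [-280.0, -19.1]] [-305.3 -109.3] knob [-125.   -88.6]
pane long ang -66.88490260312982 knob r 41.9832345075035
20 fr [539.4 154. ] 77.52 res [[-0.6, -0.2], [1.5, -1.7], [-0.9, 1.9]]
 infr [[69.7, -56.0], [68.7, 54.7], [-44.3, -57.5], [-42.8, 55.0]] pane [[-209.0, -113.0], [-329.1, -199.4], [-396.3, -103.5], [-277.9, -19.2]] [-303.1 -108.8] knob [-124.1  -88.1]
pane long ang -66.88490260312986 knob r 41.71223512295258
26 fr [538.4 152.6] 77.52 res [[-0.8, -0.5], [2.0, -2.1], [-1.2, 2.6]]
 infr [[69.3, -55.8], [68.4, 54.1], [-43.9, -57.3], [-42.4, 54.4]] pane [[-207.4, -112.4], [-326.7, -198.2], [-393.5, -103.0], [-275.9, -19.3]] [-300.9 -108.2] knob [-123.1  -87.7]
pane long ang -66.88490260312985 knob r 41.4412589421893
14 [ 575.9 -159.9   19. ] [595.7  17.1  48. ]
20 [ 572.5 -150.    25. ] [591.6  24.8  54. ]
26 [ 569.1 -140.    31. ] [587.6  32.5  60. ]
```

Emit:
play_rows(
  series=[
    [16.5,-36.9,0,0,0,-0.36],
    [16.5,-36.9,0,0,0,-0.36],
    [16.5,-36.9,0,0,0,-0.36],
    [16.5,-36.9,0,0,0,-0.36],
    [16.5,-36.9,0,0,0,-0.36],
    [16.5,-36.9,0,0,0,-0.36],
    [16.5,-36.9,0,0,0,-0.36],
    [16.5,-36.9,0,0,0,-0.36],
    [16.5,-36.9,0,0,0,-0.36],
    [16.5,-36.9,0,0,0,-0.36],
    [16.5,-36.9,0,0,0,-0.36],
    [16.5,-36.9,0,0,0,-0.36],
    [16.5,-36.9,0,0,0,-0.36],
    [16.5,-36.9,0,0,0,-0.36],
    [16.5,-36.9,0,0,0,-0.36],
    [16.5,-36.9,0,0,0,-0.36],
    [16.5,-36.9,0,0,0,-0.36],
    [16.5,-36.9,0,0,0,-0.36],
    [16.5,-36.9,0,0,0,-0.36],
    [16.5,-36.9,0,0,0,-0.36],
  ],
  gripper=0.6,
)

```text
clock: 1.77
position: [581.5, -167.8, 255.8]
ee_rot: [0.834, -0.552, -0.0, 0.0]
contact_force: [0.4, 2.2, 0.4]
gripper_width: 51.1
grasp_force: 0.0
```

Emit:
play_rows(
  series=[
    [0,0,-10,0,0,0],
    [0,0,0,0,0,0],
    [0,0,0,0,0,0],
    [0,0,0,0,0,0],
  ],
)

```text
clock: 2.1
position: [580.9, -165.0, 246.4]
ee_rot: [0.835, -0.551, -0.0, 0.0]
contact_force: [-0.4, 2.1, 0.0]
gripper_width: 51.1
grasp_force: 0.0
```

Run:
```python
from h import *
d,K=save('wrist','w1.png'); s=read_state(); print(s['position'],s['ee_rot'],s['contact_force'],s['gripper_width'],d['eye'])
```

```text
[ 581.15285905 -164.72118693  246.86822168] [ 8.34820957e-01 -5.50521488e-01  2.25380873e-04 -9.94079690e-05] [0.09352502 1.64868624 0.9981049 ] 51.126632316576796 [ 611.2596106  -235.45540657  363.2999999 ]
```

View pics/w1.png

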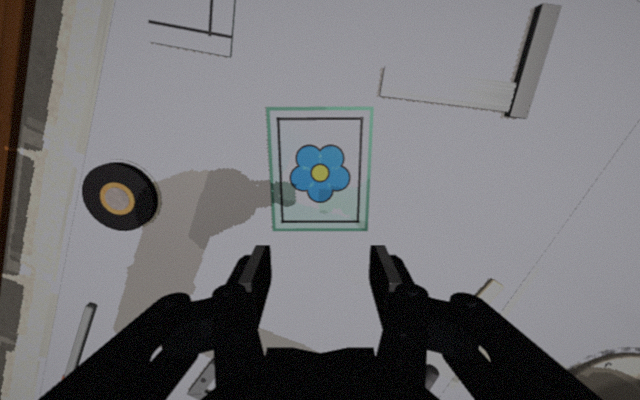

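The wrist view shows the whole pane, square to the fingers. Its corners are (265,107), (374,107), (368,231) and (272,231), with the flower at (320,173).

Run:
```python
from h import *
d,K=load('w1.png')
for z in (14,18,24):
    p=px2w(d,K,[(265,107),(374,107),(368.5,231),(272,231)],z)[:,:2]
    L=np.linalg.norm(np.roll(p,-1,0)-p,axis=1);u=p[0]+p[1]-p[2]-p[3]
    print(z,L.round(1),p.mean(0).round(1),np.degrees(np.arctan2(u[1],u[0])))
```

```text
14 [121.7 149.9 122.3 150. ] [ 582.1 -166.2] -66.55248858257146
18 [120.3 148.2 120.9 148.3] [ 582.5 -167. ] -66.55248858257146
24 [118.2 145.6 118.8 145.7] [ 583.  -168.2] -66.55248858257146
```

Emit:
play_rows(
  series=[
    [1,-2,-25,0,0,0],
    [0,0,-25,0,0,0],
    [0,0,-25,0,0,0],
    [0,0,-25,0,0,0],
    [0,0,-25,0,0,0],
    [0,0,-25,0,0,0],
    [0,0,-25,0,0,0],
    [0,0,-15,0,0,0],
    [0,0,-5,0,0,0],
    [0,0,-3,0,0,0],
    [0,0,0,0,0,0],
    [0,0,0,0,0,0],
  ],
)

```text
clock: 3.15
position: [583.3, -167.4, 49.8]
ee_rot: [0.835, -0.551, 0.001, -0.001]
contact_force: [-0.3, -0.3, 0.2]
gripper_width: 51.0
grasp_force: 0.0
```

Emit:
play_rows(
  series=[
    [0,0,-1,0,0,0],
    [0,0,-1,0,0,0],
    [0,0,-1,0,0,0],
    [0,0,0,0,0,0],
    [0,0,0,0,0,0],
  ],
)

```text
clock: 3.57
position: [582.3, -167.8, 45.5]
ee_rot: [0.834, -0.551, 0.0, -0.0]
contact_force: [-0.2, -0.3, -0.9]
gripper_width: 51.6
grasp_force: 0.0
```

Emit:
play_rows(
  series=[
    [0,0,-1,0,0,0],
    [0,0,-1,0,0,0],
    [0,0,-1,0,0,0],
    [0,0,-1,0,0,0],
    [0,0,0,0,0,0],
    [0,0,0,0,0,0],
  ],
)

```text
clock: 4.07
position: [582.2, -167.7, 41.2]
ee_rot: [0.834, -0.551, -0.0, 0.0]
contact_force: [0.3, 0.3, 0.4]
gripper_width: 51.4
grasp_force: 0.0
```

Emit:
play_rows(
  series=[
    [0,0,-1,0,0,0],
    [0,0,-1,0,0,0],
    [0,0,0,0,0,0],
    [0,0,0,0,0,0],
  ],
)

```text
clock: 4.4
position: [582.2, -167.8, 39.2]
ee_rot: [0.834, -0.551, -0.0, 0.0]
contact_force: [1.0, 0.4, 0.6]
gripper_width: 51.3
grasp_force: 0.0
```

Emit:
play_rows(
  series=[
    [0,0,-1,0,0,0],
    [0,0,0,0,0,0],
    [0,0,0,0,0,0],
  ],
)

```text
clock: 4.65
position: [582.2, -167.7, 38.3]
ee_rot: [0.834, -0.551, -0.0, 0.0]
contact_force: [-1.1, -0.4, 0.1]
gripper_width: 51.3
grasp_force: 0.0
```

Emit:
play_rows(
  series=[
    [0,0,-1,0,0,0],
    [0,0,0,0,0,0],
    [0,0,0,0,0,0],
  ],
)

```text
clock: 4.9
position: [582.7, -167.8, 37.8]
ee_rot: [0.834, -0.551, 0.0, -0.0]
contact_force: [0.1, -0.2, 2.8]
gripper_width: 51.4
grasp_force: 1.5
```

Emit:
play_rows(
  series=[
    [0,0,-0.7,0,0,0],
    [0,0,0,0,0,0],
    [0,0,0,0,0,0],
  ],
)

```text
clock: 5.15
position: [582.9, -167.9, 37.8]
ee_rot: [0.835, -0.551, 0.001, -0.0]
contact_force: [-1.0, 0.1, 6.3]
gripper_width: 50.9
grasp_force: 3.2
```

Emit:
play_rows(
  series=[
    [-0.5,0.5,-0.4,0,0,0],
    [-1,1,0,0,0,-0.1],
    [-2,2,0,0,0,-0.15],
    [-3,3,0,0,0,-0.2],
    [-3,3,0,0,0,-0.2],
    [-3,3,0,0,0,-0.2],
    [-3,3,0,0,0,-0.2],
    [-3,3,0,0,0,-0.2],
  ],
)

```text
clock: 5.82
position: [565.6, -149.4, 37.8]
ee_rot: [0.796, -0.605, 0.002, -0.001]
contact_force: [0.9, -1.0, 6.7]
gripper_width: 51.1
grasp_force: 3.2
```

Run:
```python
from h import *
d,K=save('wrist','w2.png')
```

```text
(no output)
```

View pics/w2.png

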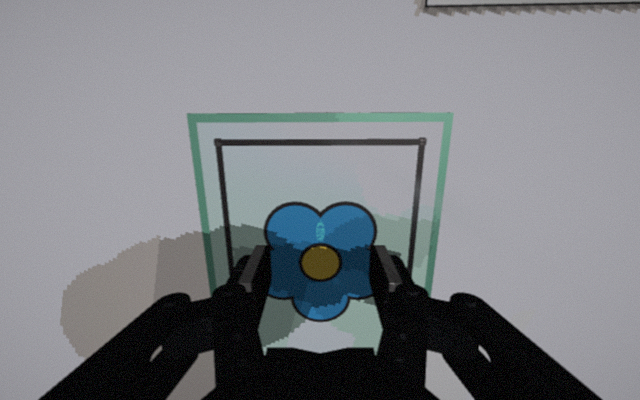

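The pane follows squarely. Its trailing edge is at row 114, with corners at (188,114) and (452,114).

Emit:
play_rows(
  series=[
    [-2,2,0,0,0,-0.1],
    [-3.3,3.3,0,0,0,-0.22],
    [-3.3,3.3,0,0,0,-0.22],
    [-3.3,3.3,0,0,0,-0.22],
    [-3.3,3.3,0,0,0,-0.22],
    [-3.3,3.3,0,0,0,-0.22],
    [-3.3,3.3,0,0,0,-0.22],
    [-3.3,3.3,0,0,0,-0.22],
    [-3.3,3.3,0,0,0,-0.22],
    [-3.3,3.3,0,0,0,-0.22],
    [-3.3,3.3,0,0,0,-0.22],
  ],
)

```text
clock: 6.78
position: [530.7, -114.3, 37.8]
ee_rot: [0.718, -0.696, 0.002, -0.001]
contact_force: [1.2, -1.1, 7.9]
gripper_width: 51.2
grasp_force: 3.6
```

Emit:
play_rows(
  series=[
    [-3.3,3.3,0,0,0,-0.22],
    [-3.3,3.3,0,0,0,-0.22],
    [-3.3,3.3,0,0,0,-0.22],
    [-3.3,3.3,0,0,0,-0.22],
    [-3.3,3.3,0,0,0,-0.22],
    [-3.3,3.3,0,0,0,-0.22],
    [-3.3,3.3,0,0,0,-0.22],
    [-3.3,3.3,0,0,0,-0.22],
    [-3.3,3.3,0,0,0,-0.22],
    [-3.3,3.3,0,0,0,-0.22],
    [-3.3,3.3,0,0,0,-0.2],
    [-2,3,0,0,0,0],
    [-0.5,0.7,0,0,0,0],
    [0,0,0,0,0,0],
    [0,0,0,0,0,0],
  ],
)

```text
clock: 8.03
position: [491.7, -73.9, 37.7]
ee_rot: [-0.626, 0.78, -0.001, 0.002]
contact_force: [-0.3, 2.0, 9.8]
gripper_width: 51.3
grasp_force: 4.8
```

Emit:
play_rows(
  series=[
    [0,0,1,0,0,0],
    [0,0,2,0,0,0],
    [0,0,8,0,0,0],
    [0,0,20,0,0,0],
    [0,0,30,0,0,0],
    [0,0,30,0,0,0],
    [5,23,20,0,0,0],
    [5,23,20,0,0,0],
    [5,23,20,0,0,0],
    [5,23,20,0,0,0],
    [5,23,20,0,0,0],
    [5,23,20,0,0,0],
    [5,23,20,0,0,0],
    [5,23,20,0,0,0],
    [5,23,20,0,0,0],
    [5,23,20,0,0,0],
    [0,0,0,0,0,0],
    [0,0,0,0,0,0],
    [0,0,0,0,0,0],
  ],
)

```text
clock: 9.62
position: [539.1, 155.3, 326.4]
ee_rot: [-0.625, 0.781, 0.0, -0.001]
contact_force: [-0.1, -0.7, 0.6]
gripper_width: 51.1
grasp_force: 0.0
```

Run:
```python
from h import *
d,K=save('wrist','w3.png'); save('top','top3.png')
i=cv2.convertScaleAbs(d['image'][:300,60:580,::-1],alpha=1.4); cv2.imwrite('pics/c3.png',cv2.resize(i,None,fx=1.5,fy=1.5,interpolation=cv2.INTER_CUBIC))
print(read_state()['position'])
```

```text
[539.20402764 154.71414928 326.09395978]
```

View pics/c3.png

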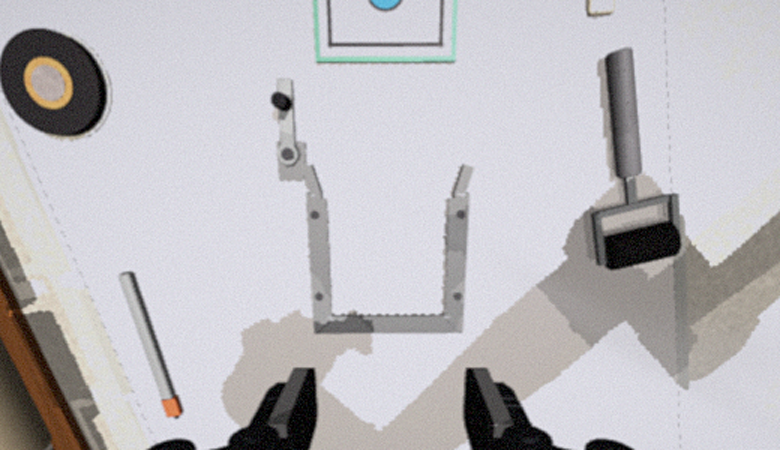

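The pane's leading edge is at crop row 62 (corners (318,62) and (455,61)), ahead of the frame's mouth. Next I'll get sub-pixel edges along scan lines.

```bash
cat > m3.py <<'E'
from h import *
from scipy.signal import find_peaks
d,K=load('w3.png'); g=d['image'].astype(float)
gr=cv2.GaussianBlur(g.mean(2),(0,0),.8)
def pk(line,o,h=5):
    e=np.diff(line);p,_=find_peaks(abs(e),height=h);
    out=[]
    for q in p:
        if 0<q<len(e)-1:
            a,b,c=abs(e[q-1:q+2]);out.append((round(o+q+.5+.5*(a-c)/(a-2*b+c),1),int(e[q])))
    return out
if __name__=='__main__':
    for r in(10,20,30):print('pane row',r,pk(gr[r,262:375],262,4))
    for r in(140,155,170,185,200):print('fr row',r,pk(gr[r,258:382],258,4))
    for c in(285,300,315,330,345):print('col',c,'pane',pk(gr[25:50,c],25,4),'stop',pk(gr[200:232,c],200,4))
    s=255;print('pivot',pk(gr[103,240:275],240))
E
python3 m3.py
```

```text
pane row 10 [(np.float64(268.2), -11), (np.float64(271.7), 13), (np.float64(277.5), -29), (np.float64(280.4), 28), (np.float64(352.6), -29), (np.float64(355.4), 27), (np.float64(360.9), -5), (np.float64(364.1), 5)]
pane row 20 [(np.float64(268.5), -10), (np.float64(272.2), 10), (np.float64(277.9), -28), (np.float64(280.7), 31), (np.float64(352.3), -26), (np.float64(355.1), 24), (np.float64(360.8), -6), (np.float64(363.8), 6)]
pane row 30 [(np.float64(269.2), -10), (np.float64(272.8), 11), (np.float64(278.3), -27), (np.float64(328.5), 4), (np.float64(354.8), 20), (np.float64(360.5), -6), (np.float64(363.5), 5)]
fr row 140 [(np.float64(263.9), -15), (np.float64(267.3), -9), (np.float64(270.9), 7), (np.float64(278.2), 13), (np.float64(356.5), -17), (np.float64(359.6), 6), (np.float64(364.7), -11), (np.float64(371.8), 20)]
fr row 155 [(np.float64(264.8), -16), (np.float64(278.8), 18), (np.float64(356.2), -22), (np.float64(371.2), 19)]
fr row 170 [(np.float64(265.3), -15), (np.float64(279.7), 17), (np.float64(355.8), -18), (np.float64(370.6), 19)]
fr row 185 [(np.float64(266.9), -13), (np
[... 685 characters left out ...]
[(np.float64(27.9), -29), (np.float64(30.7), 33), (np.float64(37.6), -7), (np.float64(39.8), -12), (np.float64(42.4), 20)] stop [(np.float64(209.3), -25), (np.float64(221.7), 19)]
col 330 pane [(np.float64(27.8), -27), (np.float64(30.7), 29), (np.float64(39.8), -12), (np.float64(42.5), 20)] stop [(np.float64(208.8), -25), (np.float64(211.6), 6), (np.float64(221.6), 20)]
col 345 pane [(np.float64(27.7), -31), (np.float64(30.6), 32), (np.float64(39.5), -18), (np.float64(42.3), 23)] stop [(np.float64(209.3), -24), (np.float64(221.6), 20)]
pivot [(np.float64(244.0), -8), (np.float64(247.2), -24), (np.float64(255.3), 24), (np.float64(257.7), -16), (np.float64(260.4), 12), (np.float64(264.0), 15)]
```

Run:
```python
from m3 import *
for z0 in(8,12,16):
    W=lambda p,h:px2w(d,K,p,z0+h)[:,:2]
    rows=[155,170,185,200]
    l=W(list(zip([278.8,279.7,280.2,280.7],rows)),6.8);r=W(list(zip([356.2,355.8,354.9,354.2],rows)),6.8)
    st=W([(c,209.2) for c in(300,315,330,345)],6.8)
    pl=W([(268.2,10),(268.6,20),(269.1,30)],5);pr=W([(364.1,10),(363.8,20),(363.5,30)],5);pe=W([(c,42.4) for c in(285,300,315,330,345)],5)
    ang=lambda p:(np.degrees(np.arctan2(*(p[0]-p[-1])[::-1])))
    fit=lambda p:(lambda v:np.degrees(np.arctan2(v[1],v[0]))%180)(cv2.fitLine(p.astype(np.float32),2,0,.01,.01).ravel())
    print(z0,'ang l r stop pl pr pe',[round(fit(p),2) for p in(l,r,st,pl,pr,pe)])
    a=np.radians((fit(l)+fit(r))/2);ex=np.array([np.cos(a),np.sin(a)]);ey=np.array([-ex[1],ex[0]])
    yl,yr=(l@ey).mean(),(r@ey).mean();xs=(st@ex).mean()
    O=ex*(xs-70)+ey*(yl+yr)/2
    b=np.radians((fit(pl)+fit(pr))/2)
    bx=np.array([np.cos(b),np.sin(b)]);by=np.array([-bx[1],bx[0]])
    C=bx*((pe@bx).mean()-75)+by*((pl@by).mean()+(pr@by).mean())/2
    print('  widths',yr-yl,((pr-pl)@by).mean().round(1),'O',O.round(1),'C',C.round(1),'C in frame',((C-O)@ex).round(1),((C-O)@ey).round(1),'rot',np.degrees(b-a).round(2))
```

```text
8 ang l r stop pl pr pe [np.float32(77.34), np.float32(76.78), np.float32(167.32), np.float32(77.35), np.float32(77.88), np.float32(167.33)]
  widths 110.78109100274105 121.0 O [542.9 156.3] C [493.4 -71.4] C in frame -233.0 -2.7 rot 0.55
12 ang l r stop pl pr pe [np.float32(77.34), np.float32(76.78), np.float32(167.32), np.float32(77.35), np.float32(77.88), np.float32(167.33)]
  widths 109.74708915376613 119.8 O [542.6 155. ] C [493.5 -70.7] C in frame -230.9 -2.7 rot 0.55
16 ang l r stop pl pr pe [np.float32(77.34), np.float32(76.78), np.float32(167.32), np.float32(77.35), np.float32(77.88), np.float32(167.33)]
  widths 108.71308484637177 118.7 O [542.3 153.6] C [493.6 -70. ] C in frame -228.8 -2.7 rot 0.55
```

Emit:
play_rows(
  series=[
    [-4.7,-22.6,-15,0,0,0],
    [-4.7,-22.6,-20,0,0,0],
    [-4.7,-22.6,-20,0,0,0],
    [-4.7,-22.6,-20,0,0,0],
    [-4.7,-22.6,-20,0,0,0],
    [-4.7,-22.6,-20,0,0,0],
    [-4.7,-22.6,-20,0,0,0],
    [-4.7,-22.6,-20,0,0,0],
    [-4.7,-22.6,-20,0,0,0],
    [-4.7,-22.6,-20,0,0,0],
    [0,0,-30,0,0,0],
    [0,0,-30,0,0,0],
    [0,0,-20,0,0,0],
    [0,0,-8,0,0,0],
    [0,0,-4,0,0,0],
    [0,0,0,0,0,0],
    [0,0,0,0,0,0],
    [0,0,0,0,0,0],
  ],
)

```text
clock: 11.22
position: [493.9, -70.1, 41.5]
ee_rot: [-0.625, 0.78, -0.001, 0.001]
contact_force: [0.9, 0.4, -0.1]
gripper_width: 51.1
grasp_force: 0.0
```

Emit:
play_rows(
  series=[
    [0,0,-1,0,0,0],
    [0,0,-1,0,0,0],
    [0,0,-0.5,0,0,0],
    [0,0,0,0,0,0],
    [0,0,0,0,0,0],
  ],
)

```text
clock: 11.63
position: [493.0, -70.2, 37.9]
ee_rot: [-0.625, 0.78, -0.0, 0.0]
contact_force: [-0.6, -0.5, -0.1]
gripper_width: 50.9
grasp_force: 0.0
```

Emit:
play_rows(
  series=[
    [0,0,-0.8,0,0,0],
    [0,0,-0.8,0,0,0],
    [0,0,0,0,0,0],
    [0,0,0,0,0,0],
  ],
)

```text
clock: 11.97
position: [494.1, -70.3, 37.7]
ee_rot: [-0.626, 0.78, -0.001, 0.001]
contact_force: [-1.3, -0.9, 10.6]
gripper_width: 51.1
grasp_force: 5.3
```

Emit:
play_rows(
  series=[
    [0.2,1,0,0,0,0],
    [0.5,2,0,0,0,0],
    [0.8,3.5,0,0,0,0],
    [0.9,4,0,0,0,0],
    [0.9,4,0,0,0,0],
    [0.9,4,0,0,0,0],
    [0.9,4,0,0,0,0],
    [0.9,4,0,0,0,0],
  ],
)

```text
clock: 12.63
position: [500.5, -43.7, 37.7]
ee_rot: [-0.626, 0.78, -0.001, 0.001]
contact_force: [-0.6, -1.0, 10.0]
gripper_width: 51.5
grasp_force: 4.7
```

Emit:
play_rows(
  series=[
    [0.9,4,0,0,0,0],
    [0.9,4,0,0,0,0],
    [0.9,4,0,0,0,0],
    [0.9,4,0,0,0,0],
    [0.9,4,0,0,0,0],
    [0.9,4,0,0,0,0],
    [0.9,4,0,0,0,0],
    [0.9,4,0,0,0,0],
    [0.9,4,0,0,0,0],
    [0.9,4,0,0,0,0],
    [0.9,4,0,0,0,0],
    [0.9,4,0,0,0,0],
    [0.9,4,0,0,0,0],
    [0.9,4,0,0,0,0],
    [0.7,3,0,0,0,0],
    [0.4,2,0,0,0,0],
    [0,0,0,0,0,0],
  ],
)

```text
clock: 14.05
position: [514.3, 17.8, 37.8]
ee_rot: [-0.626, 0.78, -0.001, 0.002]
contact_force: [-0.0, 0.4, 8.9]
gripper_width: 51.0
grasp_force: 4.5
```

Run:
```python
from h import *
from m3 import pk
d,K=save('wrist','w4.png');t,_=save('top','top4.png')
for f in('w2.png','w4.png'):
    gr=cv2.GaussianBlur(load(f)[0]['image'].astype(float).mean(2),(0,0),.8)
    print(f,[pk(gr[100:135,c],100,6)[:1] for c in(220,320,420)],[ (pk(gr[r,180:240],180,4)[:1],pk(gr[r,410:460],410,4)[-1:]) for r in(130,160)])
print(read_state()['position'],read_state()['contact_force'])
i=np.hstack([t['image'][140:290,150:350],]) ; a=cv2.resize(cv2.convertScaleAbs(i,alpha=1.4),(800,600),interpolation=cv2.INTER_CUBIC); cv2.imwrite('pics/c4.png',a[...,::-1])
```

```text
w2.png [[(np.float64(112.5), -25)], [(np.float64(111.8), -15)], [(np.float64(111.5), -11)]] [([(np.float64(188.5), -20)], [(np.float64(450.9), 10)]), ([(np.float64(192.1), -20)], [(np.float64(447.5), 14)])]
w4.png [[(np.float64(103.6), -17)], [(np.float64(103.4), -9)], [(np.float64(102.8), -11)]] [([(np.float64(188.9), -18)], [(np.float64(452.1), 14)]), ([(np.float64(192.9), -20)], [(np.float64(448.4), 18)])]
[514.31393735  17.82606558  37.73673441] [-0.59766921  0.74531516  9.3543589 ]
```

View pics/c4.png

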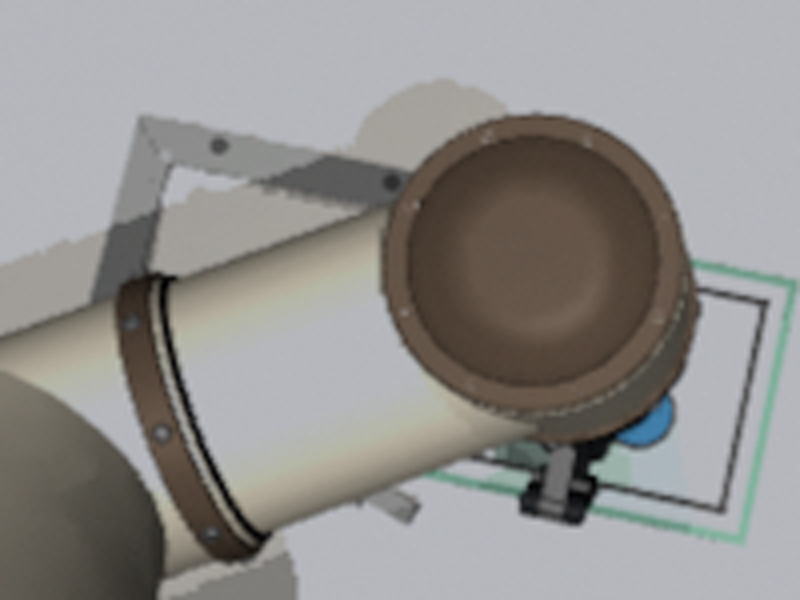

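The top view is blocked by the arm, but the trailing edge at right looks parallel to the frame's end. I'll track the pane from the wrist view instead.

```bash
cat > tr.py <<'E'
from m3 import *
def track(f,z=16,r0=90):
    d,K=load(f); gr=cv2.GaussianBlur(d['image'].astype(float).mean(2),(0,0),.8)
    e=[(c,pk(gr[r0:135,c],r0,6)[0][0]) for c in(220,240,320,400,420)]
    l=[(pk(gr[r,175:225],175,4)[0][0],r) for r in(130,145,160,175)];q=[(pk(gr[r,415:465],415,4)[-1][0],r) for r in(130,145,160,175)]
    e,l,q=[px2w(d,K,p,z)[:,:2] for p in(e,l,q)]
    fit=lambda p:(lambda v:np.degrees(np.arctan2(v[1],v[0]))%180)(cv2.fitLine(p.astype(np.float32),2,0,.01,.01).ravel())
    A=[fit(e)-90,fit(l),fit(q)]; b=np.radians(np.mean(A)); bx=np.array([np.cos(b),np.sin(b)]);by=np.array([-bx[1],bx[0]])
    C=bx*((e@bx).mean()+75)+by*((l@by).mean()+(q@by).mean())/2
    O=np.array([542.7,155.5]);a=np.radians(77.3);E=np.array([[np.cos(a),np.sin(a)],[-np.sin(a),np.cos(a)]])
    print(f,'ang',np.round(A,2),'w',(((l-q)@by).mean()).round(1),'C',C.round(1),'in frame',(E@(C-O)).round(1))
E
python3 -c "
from tr import *
track('w4.png')
track('w4.png',14)"
```

```text
w4.png ang [77.62 77.83 77.73] w -119.3 C [513.6  15. ] in frame [-143.5   -2.5]
w4.png ang [77.62 77.83 77.73] w -121.0 C [513.6  15. ] in frame [-143.5   -2.6]
```

Emit:
play_rows(
  series=[
    [-0.1,1.2,-0.2,0,0,-0.03],
    [0.2,2.5,-0.2,0,0,-0.04],
    [0.2,2.9,0,0,0,0],
    [0.5,2.9,0,0,0,0],
    [0.6,2.9,0,0,0,0],
    [0.7,2.9,0,0,0,0],
    [0.7,2.9,0,0,0,0],
    [0.7,2.9,0,0,0,0],
    [0.7,2.9,0,0,0,0],
    [0.7,2.9,0,0,0,0],
  ],
)

```text
clock: 14.98
position: [518.5, 44.1, 37.7]
ee_rot: [-0.623, 0.782, -0.001, 0.001]
contact_force: [-2.2, -2.2, 13.4]
gripper_width: 51.0
grasp_force: 6.5
```

```bash
python3 -c "
from tr import *
save('wrist','w5.png');track('w5.png',14);s=read_state();print(s['position'],s['contact_force'],s['wrist_torque'])"
```

```text
w5.png ang [77.63 77.59 77.25] w -121.0 C [517.8  41. ] in frame [-117.2   -0.9]
[518.7361134   44.56850927  37.70810148] [-1.23733562  0.41172882 13.53376372] [-0.09084312  0.90103126  0.07100321]
```

Emit:
play_rows(
  series=[
    [0.6,2.9,0.1,0,0,0],
    [0.6,2.9,0,0,0,0],
    [0.6,2.9,0,0,0,0],
    [0.6,2.9,0,0,0,0],
    [0.6,2.9,0,0,0,0],
    [0.7,2.9,0,0,0,0],
    [0.7,2.9,0,0,0,0],
    [0.7,2.9,0,0,0,0],
  ],
)

```text
clock: 15.7
position: [523.6, 67.2, 37.7]
ee_rot: [-0.623, 0.782, -0.001, 0.001]
contact_force: [-0.8, -3.2, 12.2]
gripper_width: 51.2
grasp_force: 6.1
```

```bash
python3 -c "
from tr import *
save('wrist','w6.png');track('w6.png',14);s=read_state();print(s['position'],s['contact_force'],s['wrist_torque'])"
```

```text
w6.png ang [77.57 77.31 77.5 ] w -121.0 C [522.8  64. ] in frame [-93.6  -0.7]
[523.75292666  67.68407972  37.70700025] [-2.87190916 -0.7206231  11.28552418] [-0.24205729  0.80054477  0.04842465]
```

Emit:
play_rows(
  series=[
    [0.7,2.9,0,0,0,0],
    [0.7,2.9,0,0,0,0],
    [0.7,2.9,0,0,0,0],
    [0.7,2.9,0,0,0,0],
    [0.7,2.9,0,0,0,0],
    [0.7,2.9,0,0,0,0],
    [0.7,2.9,0,0,0,0],
    [0.7,2.9,0,0,0,0],
    [0.7,2.9,0,0,0,0],
    [0.7,2.9,0,0,0,0],
  ],
)

```text
clock: 16.58
position: [530.0, 96.0, 37.7]
ee_rot: [-0.623, 0.782, -0.001, -0.0]
contact_force: [-2.9, -2.4, 12.6]
gripper_width: 51.1
grasp_force: 6.5
```

```bash
python3 -c "
from tr import *
save('wrist','w7.png');track('w7.png',14);s=read_state();print(s['position'],s['contact_force'],s['wrist_torque'])"
```

```text
w7.png ang [77.48 77.55 77.58] w -120.9 C [529.   92.9] in frame [-64.1  -0.4]
[530.14976565  96.52875267  37.73032418] [-3.32150469 -0.40405371 13.63709421] [-0.30470078  1.07735569  0.03368562]
```

Emit:
play_rows(
  series=[
    [0.7,2.9,0,0,0,0],
    [0.7,2.9,0,0,0,0],
    [0.7,2.9,0,0,0,0],
    [0.7,2.9,0,0,0,0],
    [0.7,2.9,0,0,0,0],
    [0.7,2.9,0,0,0,0],
    [0.7,2.9,0,0,0,0],
    [0.7,2.9,0,0,0,0],
    [0.7,2.9,0,0,0,0],
    [0.7,2.9,0,0,0,0],
    [0.7,2.9,0,0,0,0],
    [0.7,2.9,0,0,0,0],
    [0.7,2.9,0,0,0,0],
  ],
)

```text
clock: 17.72
position: [538.7, 133.6, 37.7]
ee_rot: [-0.623, 0.783, -0.0, -0.0]
contact_force: [-3.6, -1.9, 12.3]
gripper_width: 51.1
grasp_force: 6.4
```

```bash
python3 -c "
from tr import *
save('wrist','w8.png');track('w8.png',14);s=read_state();print(s['position'],s['contact_force'],s['wrist_torque'])"
```

```text
w8.png ang [77.49 53.88 91.47] w -125.8 C [541.2 129.1] in frame [-26.1  -4.3]
[539.01208305 134.19318712  37.71526179] [-3.66435607 -0.84668948 12.98908271] [-0.33958337  1.31452033 -0.0184119 ]
```

Emit:
play_rows(
  series=[
    [0.6,2.6,0,0,0,0],
    [0.6,2.6,0,0,0,0],
    [0.6,2.6,0,0,0,0],
    [0.6,2.6,0,0,0,0],
    [0.6,2.6,0,0,0,0],
    [0.6,2.6,0,0,0,0],
    [0.5,2,0,0,0,0],
    [0.4,1.5,0,0,0,0],
    [0.2,1,0,0,0,0],
    [0,0,0,0,0,0],
  ],
)

```text
clock: 18.6
position: [543.5, 153.9, 37.7]
ee_rot: [-0.623, 0.782, -0.0, -0.0]
contact_force: [-5.0, -1.2, 12.4]
gripper_width: 51.3
grasp_force: 6.3
```

```bash
python3 -c "
from tr import *
d,K=save('wrist','w9.png');track('w9.png',14);s=read_state();print(s['position'],s['contact_force'],s['wrist_torque'])"
```

```text
w9.png ang [77.44 83.83 82.06] w -128.7 C [537.9 150.9] in frame [-5.5  3.6]
[543.44186612 153.92710767  37.71778585] [-3.24529994 -1.39136285 13.06958229] [-0.38614407  1.23772152  0.04469831]
```

Emit:
play_rows(
  series=[
    [0,1,0,0,0,0],
    [0,1,0,0,0,0],
    [0.2,1,0,0,0,0],
    [0,0,0,0,0,0],
  ],
)

```text
clock: 18.98
position: [544.1, 157.1, 37.7]
ee_rot: [-0.623, 0.782, -0.0, 0.0]
contact_force: [-2.4, -1.4, 11.2]
gripper_width: 51.0
grasp_force: 5.8
```

```bash
python3 -c "
from tr import *
d,K=save('wrist','w10.png');track('w10.png',14);s=read_state();print(s['position'],s['contact_force'],s['wrist_torque'])"
```

```text
w10.png ang [77.5  81.17 78.68] w -125.6 C [541.4 153.6] in frame [-2.2  0.9]
[544.08025141 157.05388343  37.71349112] [-3.22356639 -2.47645536 11.15076611] [-0.38782414  0.92687873  0.04010828]
```

Emit:
play_rows(
  series=[
    [0.1,1,0,0,0,0],
    [0.2,1,0,0,0,0],
    [0,0,0,0,0,0],
  ],
)

```text
clock: 19.28
position: [544.5, 159.1, 37.7]
ee_rot: [-0.623, 0.782, -0.0, 0.0]
contact_force: [-2.1, -2.0, 11.0]
gripper_width: 51.2
grasp_force: 5.6
```

```bash
python3 -c "
from tr import *
d,K=save('wrist','w11.png');track('w11.png',14);s=read_state();print(s['position'],s['contact_force'],s['wrist_torque'])"
```

```text
w11.png ang [ 77.5  100.01  67.47] w -125.4 C [538.8 156.2] in frame [-0.2  4. ]
[544.53152683 159.09948833  37.70138894] [-3.23852774 -2.59184069 11.78411499] [-0.40490533  0.7727407   0.0867709 ]
```

Emit:
play_rows(
  series=[
    [0.2,1,0,0,0,0],
    [0.2,1,0,0,0,0],
    [0,0,0,0,0,0],
  ],
)

```text
clock: 19.58
position: [545.1, 160.9, 37.7]
ee_rot: [-0.623, 0.782, -0.001, 0.0]
contact_force: [-2.6, -2.7, 11.0]
gripper_width: 51.4
grasp_force: 5.4
```

```bash
cat > e.py <<'E'
from tr import *
import sys
save('wrist',sys.argv[1]);s=read_state();print(s['position'],s['contact_force'],s['wrist_torque'])
for f in('w9.png','w11.png',sys.argv[1]):
    gr=cv2.GaussianBlur(load(f)[0]['image'].astype(float).mean(2),(0,0),.8)
    print(f,[float(pk(gr[90:135,c],90,6)[0][0]) for c in(230,320,410)])
E
python3 e.py w12.png
```

```text
[545.10150892 160.92958221  37.74319212] [-2.35590914 -2.56561154 10.80118006] [-0.68016805  0.53868978  0.02170362]
w9.png [101.9, 100.9, 100.4]
w11.png [102.0, 100.9, 100.0]
w12.png [98.2, 97.4, 96.6]
```

Emit:
play_rows(
  series=[
    [0.2,1,0,0,0,0],
    [0.2,1,0,0,0,0],
    [0,0,0,0,0,0],
  ],
)

```text
clock: 19.88
position: [545.6, 162.9, 37.7]
ee_rot: [-0.623, 0.782, -0.001, 0.001]
contact_force: [-0.2, -2.1, 9.9]
gripper_width: 51.3
grasp_force: 5.3
```

```bash
python3 e.py w13.png
```

```text
[545.62547603 162.88588719  37.71189826] [-1.23365599 -2.66870079 10.47868521] [-0.77638789  0.49562874  0.00951008]
w9.png [101.9, 100.9, 100.4]
w11.png [102.0, 100.9, 100.0]
w13.png [93.3, 92.5, 91.6]
```

The pane stopped following after w11, about where home is. I'll press a bit harder and drag again to confirm it is against the stop.

Emit:
play_rows(
  series=[
    [0,0,-0.5,0,0,0],
    [0,0,-0.4,0,0,0],
    [0.2,1,0,0,0,0],
    [0.2,1,0,0,0,0],
    [0.2,1,0,0,0,0],
    [0,0,0,0,0,0],
  ],
)

```text
clock: 20.43
position: [546.6, 165.9, 37.7]
ee_rot: [-0.623, 0.782, -0.001, 0.001]
contact_force: [-2.3, -3.5, 15.4]
gripper_width: 51.4
grasp_force: 7.4
```

```bash
python3 e.py w14.png
```

```text
[546.6271742  165.86422065  37.71031856] [-1.30905254 -3.59626564 14.69978834] [-1.03013592  0.70979362  0.08601132]
w9.png [101.9, 100.9, 100.4]
w11.png [102.0, 100.9, 100.0]
w14.png [95.4, 94.4, 93.6]
```

```bash
cat > te.py <<'E'
from tr import *
import sys
def te(f,z=14):
    d,K=load(f); gr=cv2.GaussianBlur(d['image'].astype(float).mean(2),(0,0),.8)
    e=px2w(d,K,[(c,pk(gr[75:135,c],75,6)[0][0]) for c in(230,250,320,390,410)],z)[:,:2]
    a=np.radians(77.35);v=(e-[542.7,155.5])@[np.cos(a),np.sin(a)]
    print(f,(v.mean()+75).round(2),v[[0,2,4]].round(1),d['eye'].round(1),np.round(d['rotation'],3))
for f in sys.argv[1:]:te(f)
E
python3 te.py w8.png w9.png w10.png w11.png w12.png w13.png w14.png
```

```text
w8.png -26.02 [-100.9 -101.  -101.2] [521.6  59.1 154.7] [0.112 0.982 0.15  0.018]
w9.png -5.3 [-80.2 -80.4 -80.3] [526.4  79.4 154.7] [0.112 0.982 0.151 0.018]
w10.png -2.09 [-77.  -77.1 -77.2] [526.9  82.5 154.7] [0.112 0.982 0.151 0.019]
w11.png -0.02 [-74.9 -75.  -75.2] [527.3  84.5 154.6] [0.112 0.982 0.151 0.019]
w12.png 0.33 [-74.6 -74.6 -74.7] [527.9  86.3 154.7] [0.112 0.982 0.151 0.019]
w13.png 0.34 [-74.6 -74.6 -74.8] [528.4  88.3 154.7] [0.112 0.982 0.151 0.019]
w14.png 0.3 [-74.6 -74.7 -74.8] [529.3  91.3 154.6] [0.111 0.982 0.151 0.019]
```

View pics/w14.png

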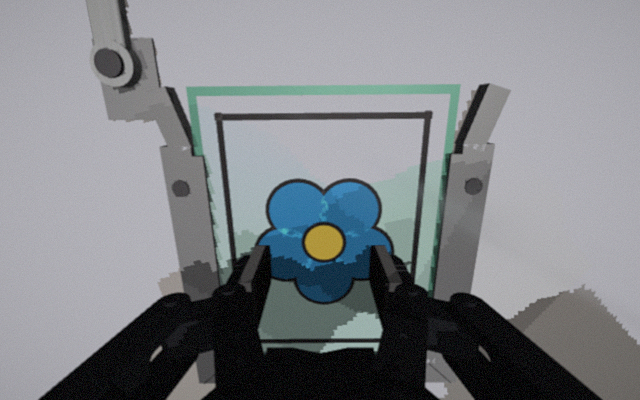

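Visible end at row 90, both walls alongside, and the edge stayed at 0.33 mm through three skids: the pane is home. Next I lift off and plan the catch.

Emit:
play_rows(
  series=[
    [0,0,1,0,0,0],
    [0,0,1.5,0,0,0],
    [0,0,3,0,0,0],
    [0,0,10,0,0,0],
    [0,0,20,0,0,0],
    [0,0,20,0,0,0],
    [0,0,0,0,0,0],
    [0,0,0,0,0,0],
  ],
)

```text
clock: 21.15
position: [545.9, 166.6, 91.8]
ee_rot: [-0.622, 0.783, -0.0, 0.001]
contact_force: [-0.1, 0.8, -0.6]
gripper_width: 51.2
grasp_force: 0.0
```

```bash
cat > ct.py <<'E'
from h import *
O=np.array([542.7,155.5]);a=np.radians(77.35);R=np.array([[np.cos(a),-np.sin(a)],[np.sin(a),np.cos(a)]])
P=O+R@[-84,-90]
def pos(th,lead):c,s=np.cos(th),np.sin(th);return P+R@(42*np.array([-c,s])+lead*np.array([s,c]))
if __name__=='__main__':
    d,K=load('w3.png')
    pv=px2w(d,K,[(252,102.7)],9+9)[0,:2];kn=px2w(d,K,[(248,67.3)],9+34)[0,:2];v=R.T@(kn-pv)
    print('P',P,'P seen',pv,'knob',kn,v,'th',np.arctan2(v[1],-v[0]))
    s=read_state();print(s['joints'].round(2),s['position'].round(1),s['ee_rot'].round(3),s['gripper_width'])
    L=[pos(t,8) for t in (-.1,0)];print(np.round(L,1))
    th=np.linspace(0,1.57,17);p=np.array([pos(t,19) for t in th]);print(np.round(p[0],1));print(np.round(np.diff(p,axis=0),1).tolist())
E
python3 ct.py
```

```text
P [612.11977848  53.82948138] P seen [611.07009296  55.25113154] knob [598.85451304  15.75526832] [-41.21229016   3.26967031] th 0.07917142891192279
[ 0.58  0.46 -0.33 -0.   -0.77 -0.81] [545.9 166.6  91.8] [-0.622  0.783 -0.     0.001] 51.176692735848796
[[599.1  13.1]
 [595.1  14.6]]
[584.4  17. ]
[[-3.5, 2.9], [-3.2, 3.2], [-2.8, 3.5], [-2.5, 3.8], [-2.1, 4.0], [-1.7, 4.2], [-1.3, 4.3], [-0.9, 4.4], [-0.4, 4.5], [0.0, 4.5], [0.5, 4.5], [0.9, 4.4], [1.3, 4.3], [1.8, 4.2], [2.2, 4.0], [2.5, 3.7]]
```

Emit:
play_rows(
  series=[
    [8.5,-25,0,0,0,0],
    [8.5,-25,0,0,0,0],
    [8.5,-25,0,0,0,0],
    [8.5,-25,0,0,0,0],
    [8.5,-25,0,0,0,0],
    [8.5,-25,0,0,0,0],
    [0,0,0,0,0,0],
    [0,0,0,0,0,0],
    [0,0,0,0,0,0],
  ],
)

```text
clock: 21.9
position: [595.7, 16.1, 89.5]
ee_rot: [-0.622, 0.783, 0.0, -0.001]
contact_force: [-0.3, -0.6, -0.3]
gripper_width: 51.3
grasp_force: 0.0
```

Run:
```python
from h import *
d,K=save('wrist','w15.png');print(read_state()['position'])
te=__import__('subprocess').run(['true'])
```

```text
[595.74839536  16.60815991  89.74549633]
```

View pics/w15.png

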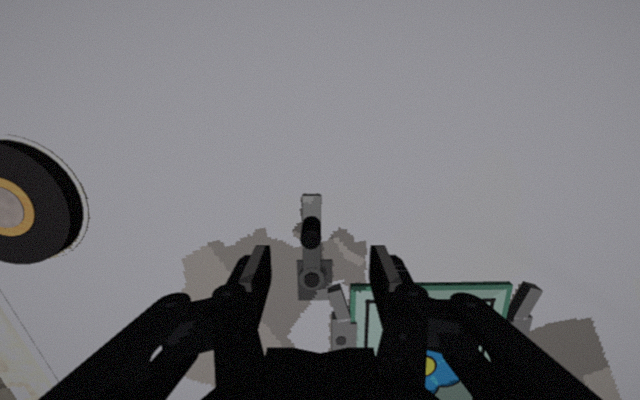

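The knob at (311,228) is between the two fingers, which sit around columns 270 and 372. Now I go down and sweep.

Emit:
play_rows(
  series=[
    [0,0,-15,0,0,0],
    [0,0,-15,0,0,0],
    [0,0,-9,0,0,0],
    [0,0,0,0,0,0],
    [-3,0.1,0,0,0,0],
    [-4,0.1,0,0,0,0],
    [-4.3,0.2,0,0,0,0],
    [0,0,0,0,0,0],
  ],
)

```text
clock: 22.62
position: [584.3, 16.7, 52.1]
ee_rot: [-0.622, 0.783, 0.0, 0.0]
contact_force: [-0.8, 0.1, 0.0]
gripper_width: 51.3
grasp_force: 0.0
```

Emit:
play_rows(
  series=[
    [-3.5,2.9,0,0,0,-0.94],
    [-3.2,3.2,0,0,0,-0.94],
    [-2.8,3.5,0,0,0,-0.94],
    [-2.5,3.8,0,0,0,-0.94],
    [-2.1,4.0,0,0,0,-0.94],
    [-1.7,4.2,0,0,0,-0.94],
    [-1.3,4.3,0,0,0,-0.94],
    [0,0,0,0,0,0],
  ],
)

```text
clock: 23.28
position: [568.1, 42.8, 52.1]
ee_rot: [-0.321, 0.947, -0.0, 0.001]
contact_force: [0.9, -0.4, -0.5]
gripper_width: 51.3
grasp_force: 0.0
```

Run:
```python
from ct import *
s=read_state();print(s['position'],s['ee_rot'],s['contact_force'],s['wrist_torque'],s['joints'].round(2));print(pos(7/16*1.57,19))
```

```text
[568.1044039   42.83252233  52.14947297] [-3.20917792e-01  9.47106839e-01 -5.63531660e-05  6.35058958e-04] [ 0.89551138 -0.39226948 -0.49568094] [ 0.00397768 -0.03241295 -0.0143396 ] [ 0.36  0.52 -0.37  0.   -0.68 -1.28]
[567.3248017   42.94784293]
```

Emit:
play_rows(
  series=[
    [-0.9,4.4,0,0,0,-0.94],
    [-0.4,4.5,0,0,0,-0.94],
    [0,4.5,0,0,0,-0.94],
    [0.5,4.5,0,0,0,-0.94],
    [0.9,4.4,0,0,0,-0.94],
    [1.3,4.3,0,0,0,-0.94],
    [1.8,4.2,0,0,0,-0.94],
    [0,0,0,0,0,0],
  ],
)

```text
clock: 23.95
position: [571.4, 73.4, 51.7]
ee_rot: [0.017, 1.0, 0.0, 0.0]
contact_force: [0.5, 0.7, 0.5]
gripper_width: 51.1
grasp_force: 0.0
```

Run:
```python
from ct import *
d,K=save('wrist','w16.png')
s=read_state();print(s['position'],s['ee_rot'],s['contact_force']);print(pos(14/16*1.57,19))
```

```text
[571.33648848  73.32828428  51.67983705] [1.52965700e-02 9.99882943e-01 1.62026763e-04 2.98905956e-04] [-0.45296665 -0.38803534  0.2531057 ]
[570.58258738  73.82102349]
```

View pics/w16.png

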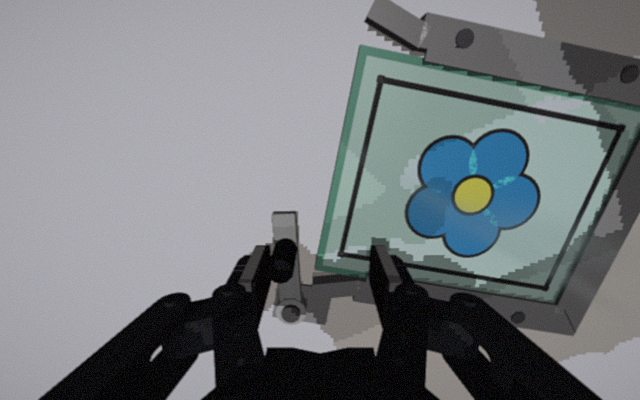

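The left finger pushes the knob (284,255) and the bar is nearly across behind the pane. I'll finish up to the catch's stop.

Emit:
play_rows(
  series=[
    [2.2,4,0,0,0,-0.94],
    [2.5,3.7,0,0,0,-0.94],
    [0,0,0,0,0,0],
    [0,0,0,0,0,0],
  ],
)

```text
clock: 24.33
position: [576.0, 80.9, 51.5]
ee_rot: [0.113, 0.994, 0.0, 0.0]
contact_force: [-0.3, 0.2, -0.1]
gripper_width: 51.6
grasp_force: 0.0
```

Emit:
play_rows(
  series=[
    [0.2,1,0,0,0,0],
    [0,0,0,0,0,0],
    [0,0,0,0,0,0],
  ],
)

```text
clock: 24.58
position: [576.0, 81.7, 51.5]
ee_rot: [0.115, 0.993, -0.0, 0.0]
contact_force: [0.3, -2.2, 0.4]
gripper_width: 51.5
grasp_force: 0.6
```

Emit:
play_rows(
  series=[
    [0.2,1,0,0,0,0],
    [0,0,0,0,0,0],
    [0,0,0,0,0,0],
  ],
)

```text
clock: 24.83
position: [576.0, 82.3, 51.4]
ee_rot: [0.115, 0.993, -0.001, -0.0]
contact_force: [0.3, -4.8, 1.9]
gripper_width: 51.1
grasp_force: 2.4
```

Emit:
play_rows(
  series=[
    [0.2,1,0,0,0,0],
    [0,0,0,0,0,0],
    [0,0,0,0,0,0],
  ],
)

```text
clock: 25.08
position: [575.9, 82.4, 51.4]
ee_rot: [0.115, 0.993, -0.001, -0.001]
contact_force: [1.5, -7.9, 1.6]
gripper_width: 51.2
grasp_force: 3.9
```

Emit:
play_rows(
  series=[
    [0.2,1,0,0,0,0],
    [0,0,0,0,0,0],
    [0,0,0,0,0,0],
  ],
)

```text
clock: 25.33
position: [575.8, 82.6, 51.3]
ee_rot: [0.115, 0.993, -0.002, -0.001]
contact_force: [0.1, -10.7, 1.1]
gripper_width: 51.3
grasp_force: 5.1
```

Emit:
play_rows(
  series=[
    [-0.8,-4,0,0,0,0],
    [-2,-9,0,0,0,0],
    [0,0,5,0,0,0],
    [0,0,20,0,0,0],
    [0,0,35,0,0,0],
    [0,0,35,0,0,0],
    [0,0,35,0,0,0],
    [0,0,35,0,0,0],
    [0,0,35,0,0,0],
    [0,0,0,0,0,0],
    [0,0,0,0,0,0],
    [0,0,0,0,0,0],
  ],
)

```text
clock: 26.33
position: [573.4, 72.3, 251.4]
ee_rot: [0.116, 0.993, 0.001, -0.0]
contact_force: [-1.1, -0.6, -0.9]
gripper_width: 51.3
grasp_force: 0.0
```

```bash
cat > fin.py <<'E'
from ct import *
from m3 import pk
from scipy.spatial.transform import Rotation as Q
d,K=save('wrist','w17.png');print(read_state()['position'])
Rc=Q.from_quat(d['rotation']).as_matrix()
g=d['image'].astype(np.float32).mean(2)
def prof(xs,ys,h):
    P3=np.array([[*(O+R@[x,y]),9+h] for x,y in zip(xs,ys)])
    uv=cv2.projectPoints(((P3-d['eye'])@Rc),np.zeros(3),np.zeros(3),K,np.array(d['dist_coeffs'],float))[0].reshape(-1,2).astype(np.float32)
    return cv2.remap(cv2.GaussianBlur(g,(0,0),.7),uv[:,0].copy(),uv[:,1].copy(),cv2.INTER_LINEAR).ravel(),uv
xs=np.arange(-105,-60,.5)
for y in(-75,-65,-40,-35,-32,-10,10,30):
    v,uv=prof(xs,np.full(len(xs),y),8 if y<-28 else 5)
    print(y,uv[0].round(),[(-105+.5*float(a),b) for a,b in pk(v,0,3)])
ys=np.arange(-45,-10,.5);v,_=prof(np.full(len(ys),-84.),ys,8);print('bar end',[(-45+.5*float(a),b) for a,b in pk(v,0,3)])
E
python3 fin.py
```

```text
[573.13355156  72.08516956 250.42213456]
-75 [295. 195.] [(-94.1, -6), (-93.0, -6), (-89.5, 3), (-77.0, -5), (-74.55, 3)]
-65 [294. 187.] [(-90.35, -3), (-89.0, -3), (-78.35, -3), (-75.75, 6), (-72.1, -4), (-69.35, -4)]
-40 [294. 167.] [(-90.85, -6), (-70.45, 6), (-69.45, 4), (-63.3, -14), (-62.45, -13)]
-35 [294. 163.] [(-90.8, -3), (-77.85, -4), (-70.45, 5), (-69.45, 3), (-63.55, -15), (-62.85, -14)]
-32 [293. 160.] [(-90.85, -4), (-77.75, -6), (-70.45, 6), (-69.45, 3), (-63.55, -15), (-62.9, -14)]
-10 [293. 141.] [(-75.0, -6), (-73.95, -6), (-71.55, 5), (-70.45, 6), (-63.2, -15)]
10 [292. 123.] [(-74.55, -9), (-70.25, 7), (-69.0, 3), (-64.5, -5), (-63.15, -15)]
30 [292. 105.] [(-74.45, -10), (-71.05, 7), (-63.2, -14)]
bar end [(-41.3, 17), (-40.0, 5), (-33.95, 3), (-29.0, -5), (-28.1, -7), (-25.65, 8), (-24.5, 3)]
```

```bash
python3 -c "
from bench import *
print(job_done())"
```

```text
the job is handed in; nothing more can be done
None
```

The job is handed in at about 26 s: the pane is fully home against the end stop. The catch is turned to its stop, squarely across the open end about 3 mm behind the pane.

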